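# Find the stamped vial tray and push it to the dispatch line

## Robot

A 7-joint arm with a two-finger parallel gripper is mounted at the origin on the work surface. World frame = base frame: x ahead of the robot, y to its left, z up, the work surface at z = 0. Lengths are in m, angles in rad, forces in N, time in s.
With the tool pointing down it reaches from about 0.4 to 0.85 m from the base axis. Payload 4.5 kg.
Tool frame: the origin (TCP) lies midway between the tips of the shut fingers; the grasp point (between the pads) lies 19 mm behind it; z points along the fingers, y is the direction in which the jaws open and shut (so a half turn about z gives the same grasp; the last joint's range is limited). The gripper opens to 88 mm and grips with 3 to 60 N. Pads are 18 mm wide; open, the fingers measure 123 mm over their backs; the gripper's body (75 mm by 187 mm) begins 45 mm behind the grasp point.
Start: joints at [-1.244, 0.689, -0.195, 1.565, 0.157, 0.902, -0.215], TCP at [0.18, 0.598, 0.239] pointing down, gripper open.
Joint ranges: [-3.01, 3.01], [-0.46, 2.08], [-1.47, 1.51], [0.13, 2.56], [-1, 4.14], [0.04, 2.09], [-2.66, 2.66]. Speed limits (rad/s): [2.57, 2.57, 3.14, 3.14, 3.14, 3.14, 3.14].

## Interface

Orientations are given as a unit quaternion [x, y, z, w].
In Python, from plant import get_state, snapshot, finish_job, regions_of gives the robot as it stands.
- The arm moves only by the tool send_rows, never from a script. Its argument "series" is a list of rows, each an object of numbers: "grip": the opening, from 0 (shut) to 1 (fully open); "dx", "dy", "dz": the shift along the tool's x, y, z in mm; "turn": the turn about the tool's z in rad. A call has 1 to 20 rows; each row shifts and turns the commanded pose from where the row before left it, along the tool's axes as they then stand; what a row does not reach is not made up. A row lasts 1/10 s, in which the tool goes at most 50 mm and 8.59 degrees, less where a joint would pass 70% of its speed; a pose out of reach is approached as far as the arm can. A call is refused whole if a number of a shift passes 50 or a number of a turn 0.15, either way. A call with a gripper value outside its range is refused whole. The fingers move at their own pace and stop on an object; "force" is the grip in N (left out, the last holds). Time passes only in rows, so rows that do not move let the fingers close. It gives the time, the measured TCP pose, the force and the opening at its end, in the units of the state.
- get_state(): the state, without advancing time (a new reading comes with each control period).
- snapshot(name): name is "scene" or "top" or "wrist"; returns a dict with "img" (480x640x3 uint8, red, green, blue), "depth" (480x640 float32, m along the optical axis (not along the pixel's ray), 0 where there is no reading), "fov_y" (degrees; the focal length in pixels is half the picture's height over the tangent of half this angle, whatever the lens; pixels are square), "cx", "cy" (the principal point, pixels), "R" (3x3) and "t" (3): a world point X has camera coordinates R X + t. Camera axes: x right, y down, z forward; pixel columns grow to the right and rows downward; lengths in m; the calibration is good to about 2 mm. A picture is of the moment at which its call begins.
- finish_job(): hands the job in, once; it reports no verdict.
Trained networks look in a picture, given as the dict that the camera call returned (one of the last four; its "shot" number tells which), for a name from the list of things; names that differ only in an ending like _2 or _b are one class to them, and where a whole thing is asked for, a point or a joint stands for the part that bears it (a point fixed in the world has none). Each returns a list of dicts, best first, with "score" (0 to 1); they miss things now and then, are a little off and sometimes report something else, mostly with a low value. They report only what shows in the picture. A call takes as long as a camera call.
- regions_of(picture, target): "pixels" (480x640 bool, what is visible of it) and "extent" ([left, top, right, bottom] in pixels, round what is visible of it).
The state is a dict: "clock": time; "q": joint angles; "qd": joint speeds; "joint_torque": joint torques, N m; "tool_pos": TCP position; "eef_rot": TCP orientation; "contact_force": force on the tool from outside, world axes, zero at the start; "moment": the same for the moment, N m; "opening": opening from 0.0 (shut) to 1.0 (fully open).
Only numpy, scipy, OpenCV 4.12 (cv2) and the standard library are available. Lean on these libraries where they do the work, as an engineer would, in place of code of your own. Each camera call takes 0.05 s, during which the arm holds its last target.

## Task

Of the two vial trays, one has an orange stamp underneath: press down on the blue tongue of the left tray (the robot's left) to tip it far back towards the robot, tongue almost on the bench, and look beneath, then let it down and do the same with the right tray. Then push the stamped tray sideways along the bench until it stands flat with its middle over the yellow line, and leave the other tray where it is. Lift or carry nothing, and leave the jar, the mouse and the note pad alone.

Things in the scene. Friction and masses are not known exactly. Their poses are not given: they have to be found in the camera images.
- tray_a: Tray A, one of two outwardly identical grey vial trays: 100 (x) x 140 (y) x 46 mm high (walls 45, tongue 100), 0.3 to 0.5 kg, mass low and central. Origin: centre of the underside, z up; its -x side, with the blue tongue, faces the robot within 12 degrees. Plain side walls; nothing in it is loose. Pressed on the tongue it tips about its near (-x) bottom edge; let go, it falls back flat
- tray_b: Tray B, one of two outwardly identical grey vial trays: 100 (x) x 140 (y) x 46 mm high (walls 45, tongue 100), 0.3 to 0.5 kg, mass low and central. Origin: centre of the underside, z up; its -x side, with the blue tongue, faces the robot within 12 degrees. Plain side walls; nothing in it is loose. Pressed on the tongue it tips about its near (-x) bottom edge; let go, it falls back flat
- tray_a_edge (a point): middle of the near bottom edge of tray A, the edge it tips about: 50 mm from the tray's centre on its -x side, at the underside
- tray_b_edge (a point): middle of the near bottom edge of tray B, the edge it tips about: 50 mm from the tray's centre on its -x side, at the underside
- tray_a_tongue (a point): on the upper face of the blue tongue of tray A, half-way along: 67 mm from the tray centre towards -x, 85 mm up. Tongue: 50 x 50 mm plate, 5 mm thick, on a stem on the near wall, sloping up and outwards (47 degrees) to 82 mm from the centre, 100 mm up. When pressed, this point runs on an arc of 87 mm radius about the near bottom edge, down and towards the robot; the tip meets the bench at about 1.23 rad of tilt
- tray_b_tongue (a point): on the upper face of the blue tongue of tray B, half-way along: 67 mm from the tray centre towards -x, 85 mm up. Tongue: 50 x 50 mm plate, 5 mm thick, on a stem on the near wall, sloping up and outwards (47 degrees) to 82 mm from the centre, 100 mm up. When pressed, this point runs on an arc of 87 mm radius about the near bottom edge, down and towards the robot; the tip meets the bench at about 1.23 rad of tilt
- stamp (a point): centre of the orange stamp, 80 x 110 mm with a black bar, in the middle of the white underside of one of the two trays (it moves with that tray); the other underside is plain white. Hidden while the trays stand flat
- line: the dispatch line: a flat strip of yellow tape on the black bench, 340 mm long (its x, leading away from the robot) by 24 mm wide (its y), under 1 mm thick and no obstacle, between the two trays. Origin: its middle, on the bench
- jar_mid (a point): middle of an amber jar with a blue cap, 56 mm across, 75 mm high, beyond the left tray: leave alone
- mouse: black computer mouse, 100 x 58 x 32 mm, beyond the right tray; origin at the centre of its underside: leave alone
- note_pad: pink pad of sticky notes, 76 x 76 x 20 mm, beside the far end of the line; origin at the centre of its underside: leave alone

How it is judged:
On the way, in this order (a step that is already met when the one before it is completed fails the run):
1. the left tray is tipped far back on its near edge (((angle between tray_a's own z axis and vertical above 1 rad and world y of tray_a above 0.08 m) or (angle between tray_b's own z axis and vertical above 1 rad and world y of tray_b above 0.08 m))), for 0.3 s.
2. then the right tray is tipped far back on its near edge (((angle between tray_a's own z axis and vertical above 1 rad and world y of tray_a below -0.08 m) or (angle between tray_b's own z axis and vertical above 1 rad and world y of tray_b below -0.08 m))), for 0.3 s.
At the end, for the whole second after the job is handed in: The stamped tray stands flat (within 3 degrees) and still, its centre within 30 mm sideways of the middle of the yellow line and within 130 mm of the line's middle along it; the other tray is flat, still and within 60 mm of where it started (y of tray_a in the frame of line between -0.03 and 0.03 m and x of tray_a in the frame of line between -0.13 and 0.13 m and angle between each of tray_a, tray_b's own z axis and vertical below 0.06 rad and linear speed of each of tray_a, tray_b below 0.01 m/s and distance of tray_b from where it was at the start of the episode below 0.06 m); the robot touches nothing.
It fails at once if a tray is lifted: its near bottom edge leaves the bench by more than 15 mm (height (world z) of any of tray_a_edge, tray_b_edge above 0.015 m).
It fails at once if a tray is turned right over (angle between any of tray_a, tray_b's own z axis and vertical above 1.4 rad).
It fails at once if the jar, the mouse or the note pad is moved by more than 25 mm (distance of any of jar_mid, mouse, note_pad from where it was at the start of the episode above 0.025 m).
It also fails if it takes over 72 s, if anything falls off the work surface, if the arm or the gripper's body presses on something with over 40 N, if the wrist force passes 120 N, or if a joint passes its speed limit or range.

## Working session

There is one attempt and no reset: what is moved stays moved. The work goes in short steps, Python scripts to look and compute and a tool call to move; the robot and the scene stay as the last step left them, time stands still between calls to the robot, and variables do not carry over. Pictures are saved under pics/ and viewed, and the job is handed in when it is done.

Besides the shell and the picture viewer there is one more tool, called after "Emit:" as name([rows], argument=value, ...), one row to a line, values as JSON. send_rows: Moves the arm, as the interface text tells. Its arguments: {"type":"object","properties":{"series":{"type":"array","items":{"type":"object","properties":{"grip":{"type":"number"},"dx":{"type":"number"},"dy":{"type":"number"},"dz":{"type":"number"},"turn":{"type":"number"}}}},"force":{"type":"number"}},"required":["series"]}

```bash
ls; mkdir -p pics
cat > h.py <<'E'
import numpy as np, cv2
from plant import get_state, snapshot, finish_job, regions_of
from scipy.spatial.transform import Rotation as Rn
def save(p,n): cv2.imwrite(f'pics/{n}.png',cv2.cvtColor(p['img'],cv2.COLOR_RGB2BGR))
def cloud(p):
    h,w=p['depth'].shape; f=h/2/np.tan(np.radians(p['fov_y'])/2)
    u,v=np.meshgrid(np.arange(w),np.arange(h)); d=p['depth']
    c=np.stack([(u-p['cx'])/f*d,(v-p['cy'])/f*d,d],-1)
    return (c-p['t'])@np.array(p['R'])
def proj(p,X):
    f=240/np.tan(np.radians(p['fov_y'])/2); c=np.array(p['R'])@X+p['t']
    return c[0]/c[2]*f+p['cx'],c[1]/c[2]*f+p['cy']
E
python3 - <<'E'
from h import *
s=get_state(); print({k:np.round(v,3) for k,v in s.items()})
for n in ['scene','top']:
    p=snapshot(n); save(p,n+'0'); c=cloud(p)
    print(n, 'cam', np.round(-np.array(p['R']).T@p['t'],3))
    for t in ['tray_a','tray_a_tongue','line','jar_mid','mouse','note_pad','stamp']:
        for r in regions_of(p,t)[:3]:
            m=r['pixels']&(p['depth']>0); P=c[m]
            print(t,round(r['score'],2),np.round(r['extent']),np.round(np.median(P,0),3) if len(P) else '',np.round(P.min(0),3) if len(P) else '',np.round(P.max(0),3) if len(P) else '')
E
```

```text
pics
{'clock': np.float64(0.0), 'q': array([-1.244,  0.69 , -0.194,  1.566,  0.157,  0.902, -0.215]), 'qd': array([-0.   , -0.001, -0.001, -0.001,  0.001,  0.001,  0.001]), 'joint_torque': array([-0.0000e+00, -5.2755e+01, -1.2670e+00, -1.5342e+01, -5.3000e-02,
        7.0000e-03,  0.0000e+00]), 'tool_pos': array([0.18 , 0.598, 0.238]), 'eef_rot': array([ 0.146,  0.989, -0.001, -0.   ]), 'contact_force': array([ 0.576,  0.449, -0.121]), 'moment': array([-0.001,  0.01 ,  0.019]), 'opening': np.float64(0.998)}
scene cam [0.993 0.198 0.796]
tray_a 0.9 [416. 228. 513. 334.] [0.522 0.255 0.034] [ 0.36   0.181 -0.004] [0.576 0.332 0.101]
tray_a 0.62 [204. 152. 293. 244.] [ 0.539 -0.185  0.034] [ 0.457 -0.262 -0.002] [ 0.594 -0.117  0.099]
tray_a 0.44 [462. 371. 511. 411.] [0.701 0.331 0.073] [ 0.63   0.307 -0.003] [0.719 0.377 0.078]
tray_a_tongue 0.93 [418. 229. 513. 332.] [0.522 0.255 0.034] [ 0.36   0.181 -0.004] [0.576 0.327 0.101]
line 0.97 [302. 194. 397. 326.] [ 0.557  0.035 -0.   ] [ 0.361  0.009 -0.005] [0.702 0.062 0.004]
jar_mid 0.81 [462. 370. 508. 414.] [0.701 0.331 0.073] [ 0.
[... 466 characters left out ...]

tray_a 0.63 [372. 222. 429. 280.] [ 0.534 -0.188  0.035] [ 0.456 -0.263 -0.003] [ 0.597 -0.118  0.103]
tray_a_tongue 0.97 [184. 234. 250. 291.] [0.517 0.252 0.035] [ 0.44   0.182 -0.007] [0.58  0.338 0.104]
line 0.91 [302. 188. 315. 322.] [0.528 0.036 0.   ] [ 0.362  0.01  -0.01 ] [0.704 0.06  0.011]
jar_mid 0.84 [174. 178. 198. 204.] [0.683 0.328 0.072] [0.661 0.305 0.002] [0.713 0.359 0.083]
mouse 0.97 [419. 166. 456. 207.] [ 0.693 -0.294  0.029] [ 0.641 -0.341 -0.006] [ 0.753 -0.255  0.042]
note_pad 0.87 [360. 168. 395. 200.] [ 0.701 -0.136  0.019] [ 0.663 -0.177 -0.005] [ 0.744 -0.097  0.029]
stamp 0.66 [185. 234. 248. 291.] [0.517 0.251 0.035] [ 0.44   0.182 -0.006] [0.582 0.336 0.104]
```

View pics/scene0.png

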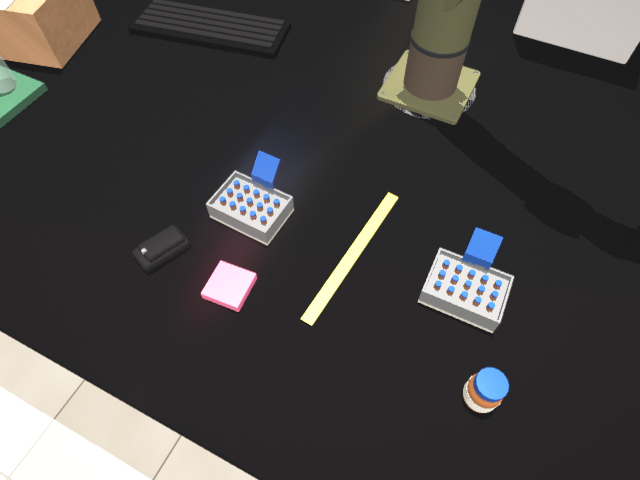

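View pics/top0.png

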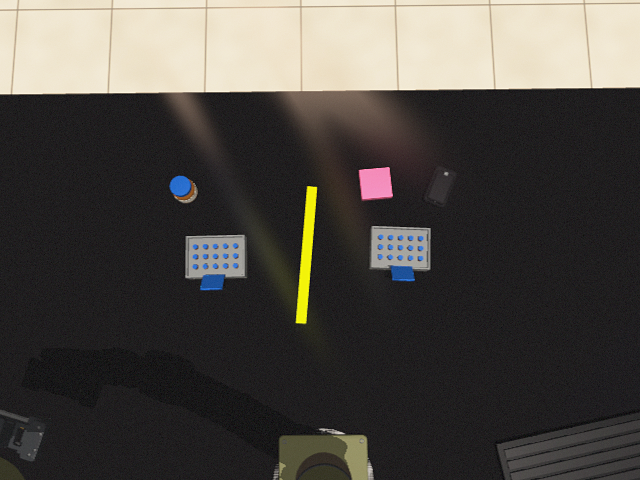

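Run:
```python
from h import *
for n in ['scene','top']:
    p=snapshot(n); c=cloud(p); hsv=cv2.cvtColor(p['img'],cv2.COLOR_RGB2HSV)
    blue=(hsv[...,0]>95)&(hsv[...,0]<130)&(hsv[...,1]>100)&(hsv[...,2]>60)
    for sg,nm in ((1,'L'),(-1,'R')):
        reg=(p['depth']>0)&(c[...,0]>.38)&(c[...,0]<.62)&(sg*c[...,1]>.10)&(sg*c[...,1]<.37)
        b=reg&blue&(c[...,2]>.06)
        P=c[b]; 
        if len(P): print(n,nm,'tongue',len(P),np.round(np.median(P,0),3),P.min(0).round(3),P.max(0).round(3))
        m=reg&(c[...,2]>.025)&(c[...,2]<.055)
        pts=c[m][:,:2].astype(np.float32)
        print('  rect',cv2.minAreaRect(pts))
    m=(hsv[...,0]>20)&(hsv[...,0]<35)&(hsv[...,1]>120)&(hsv[...,2]>100)&(abs(c[...,2])<.012)&(abs(c[...,1])<.1)
    print('line',cv2.minAreaRect(c[m][:,:2].astype(np.float32)))
    if n=='top': print(p['fov_y'],p['R'])
```

```text
scene L tongue 853 [0.46  0.253 0.081] [0.44  0.227 0.06 ] [0.479 0.278 0.101]
  rect ((0.5234698057174683, 0.2538655400276184), (0.10267651826143265, 0.14040863513946533), 0.8470488786697388)
scene R tongue 612 [ 0.476 -0.186  0.081] [ 0.454 -0.214  0.06 ] [ 0.495 -0.161  0.1  ]
  rect ((0.5391110181808472, -0.18995584547519684), (0.14288727939128876, 0.10269726067781448), 87.60618591308594)
line ((0.5309664011001587, 0.035919543355703354), (0.028055304661393166, 0.34421366453170776), 84.90123748779297)
top L tongue 320 [0.457 0.252 0.085] [0.44  0.226 0.06 ] [0.476 0.278 0.103]
  rect ((0.5238120555877686, 0.2529878616333008), (0.10183453559875488, 0.14156971871852875), 0.6528722643852234)
top R tongue 318 [ 0.473 -0.187  0.084] [ 0.456 -0.213  0.061] [ 0.492 -0.162  0.106]
  rect ((0.5392085313796997, -0.19071722030639648), (0.14174018800258636, 0.1014786958694458), 87.25997161865234)
line ((0.5317710638046265, 0.03659307211637497), (0.02703258953988552, 0.34137359261512756), 84.86906433105469)
44.19544187707506 [[-0.01023517 -0.99994345 -0.00288749]
 [-0.98759243  0.01056119 -0.15668327]
 [ 0.15670491  0.00124798 -0.98764468]]
```

The left tray is centred near (0.523, 0.253) with its tongue at pixel (212,283) in the top view. The right tray is at about (0.539, -0.190), tongue at (402,273). The line's middle is at about (0.531, 0.036), yawed -5°. First I'll shut the gripper and align the jaw axis with the tray.

Emit:
send_rows([
  {"grip":0,"turn":-0.1},
  {"grip":0,"turn":-0.1},
  {"grip":0,"turn":-0.1},
])

```text
schema error: expected keys grip, dx, dy, dz, turn
```

```bash
cat >> h.py <<'E'
def rel(target):
    s=get_state(); R=Rn.from_quat(s['eef_rot']).as_matrix()
    d=R.T@(np.array(target)-s['tool_pos'])*1000
    print('t',s['clock'],'tcp',np.round(s['tool_pos'],4),'axes x',R[:,0].round(3),'y',R[:,1].round(3),'z',R[:,2].round(3),'F',np.round(s['contact_force'],1),'op',round(float(s['opening']),2),'tool mm to go',d.round(1))
def arc(cx,cy,yaw,off=0):
    ux=np.array([np.cos(yaw),np.sin(yaw)])
    prev=None
    for th in np.r_[0:1.16:0.1,1.12,1.15]:
        a=np.arctan2(17,85)+th; r=np.hypot(17,85)
        x=-r*np.sin(a); z=r*np.cos(a)+9*abs(np.tan(th-np.radians(47)))
        q=np.array([cx,cy])+ux*(-.05+(x)/1000)
        print(round(th,2),'TCP',q.round(4),round(z/1000,4))
E
python3 -c "
from h import *
rel([.456,.253,.20]); arc(.5235,.2535,.013); print(); arc(.539,-.190,-.045)"
```

```text
t 0.9 tcp [0.1804 0.5984 0.2388] axes x [-0.957  0.289  0.   ] y [0.289 0.957 0.   ] z [ 0.  0. -1.] F [0.2 0.2 0.4] op 1.0 tool mm to go [-363.6 -251.2   38.7]
0.0 TCP [0.4565 0.2526] 0.0947
0.1 TCP [0.4481 0.2525] 0.0908
0.2 TCP [0.44   0.2524] 0.0864
0.3 TCP [0.4321 0.2523] 0.0813
0.4 TCP [0.4247 0.2522] 0.0757
0.5 TCP [0.4178 0.2521] 0.0694
0.6 TCP [0.4115 0.252 ] 0.0626
0.7 TCP [0.4057 0.252 ] 0.0551
0.8 TCP [0.4007 0.2519] 0.0472
0.9 TCP [0.3964 0.2518] 0.0402
1.0 TCP [0.3928 0.2518] 0.0333
1.1 TCP [0.39   0.2518] 0.026
1.12 TCP [0.3896 0.2518] 0.0245
1.15 TCP [0.389  0.2518] 0.0223

0.0 TCP [ 0.4721 -0.187 ] 0.0947
0.1 TCP [ 0.4637 -0.1866] 0.0908
0.2 TCP [ 0.4555 -0.1862] 0.0864
0.3 TCP [ 0.4477 -0.1859] 0.0813
0.4 TCP [ 0.4403 -0.1856] 0.0757
0.5 TCP [ 0.4334 -0.1852] 0.0694
0.6 TCP [ 0.4271 -0.185 ] 0.0626
0.7 TCP [ 0.4214 -0.1847] 0.0551
0.8 TCP [ 0.4163 -0.1845] 0.0472
0.9 TCP [ 0.412  -0.1843] 0.0402
1.0 TCP [ 0.4084 -0.1841] 0.0333
1.1 TCP [ 0.4057 -0.184 ] 0.026
1.12 TCP [ 0.4052 -0.184 ] 0.0245
1.15 TCP [ 0.4046 -0.1839] 0.0223
```

Emit:
send_rows([
  {"grip":0,"dx":0,"dy":0,"dz":0,"turn":-0.1},
  {"grip":0,"dx":0,"dy":0,"dz":0,"turn":-0.1},
  {"grip":0,"dx":0,"dy":0,"dz":0,"turn":-0.1},
  {"grip":0,"dx":0,"dy":0,"dz":0,"turn":0},
])

```text
clock: 1.3
tool_pos: [0.1805, 0.5984, 0.2387]
eef_rot: [-0.004, 1.0, 0.0, -0.0]
contact_force: [0.4, -0.4, 0.4]
opening: 0.662
```

```bash
python3 -c "
from h import *
rel([.457,.2525,.15])"
```

```text
t 1.3 tcp [0.1805 0.5984 0.2387] axes x [-1.    -0.007  0.   ] y [-0.007  1.     0.   ] z [-0.  0. -1.] F [ 0.4 -0.4  0.4] op 0.66 tool mm to go [-274.  -347.9   88.6]
```

Emit:
send_rows([
  {"grip":0,"dx":-27,"dy":-35,"dz":0,"turn":0},
  {"grip":0,"dx":-27,"dy":-35,"dz":0,"turn":0},
  {"grip":0,"dx":-27,"dy":-35,"dz":0,"turn":0},
  {"grip":0,"dx":-27,"dy":-35,"dz":0,"turn":0},
  {"grip":0,"dx":-27,"dy":-35,"dz":0,"turn":0},
  {"grip":0,"dx":-27,"dy":-35,"dz":0,"turn":0},
  {"grip":0,"dx":-27,"dy":-35,"dz":0,"turn":0},
  {"grip":0,"dx":-27,"dy":-35,"dz":0,"turn":0},
  {"grip":0,"dx":-27,"dy":-35,"dz":0,"turn":0},
  {"grip":0,"dx":-31,"dy":-33,"dz":0,"turn":0},
  {"grip":0,"dx":0,"dy":0,"dz":40,"turn":0},
  {"grip":0,"dx":0,"dy":0,"dz":30,"turn":0},
  {"grip":0,"dx":0,"dy":0,"dz":0,"turn":0},
])

```text
clock: 2.6
tool_pos: [0.4552, 0.2505, 0.1659]
eef_rot: [-0.002, 1.0, -0.002, -0.003]
contact_force: [0.2, -0.0, 0.2]
opening: 0.005
```

```bash
python3 -c "
from h import *
rel([.457,.2525,.10]); p=snapshot('scene'); save(p,'s1'); rel([.457,.2525,.10])"
```

```text
t 2.6 tcp [0.4552 0.2505 0.1659] axes x [-1.    -0.004  0.006] y [-0.004  1.    -0.004] z [-0.006 -0.004 -1.   ] F [ 0.2 -0.   0.2] op 0.01 tool mm to go [-2.2  2.2 65.9]
t 2.65 tcp [0.456  0.2518 0.1678] axes x [-1.    -0.006  0.003] y [-0.006  1.    -0.002] z [-0.003 -0.002 -1.   ] F [-0.4  0.5 -0.2] op 0.0 tool mm to go [-1.2  0.8 67.8]
```

View pics/s1.png

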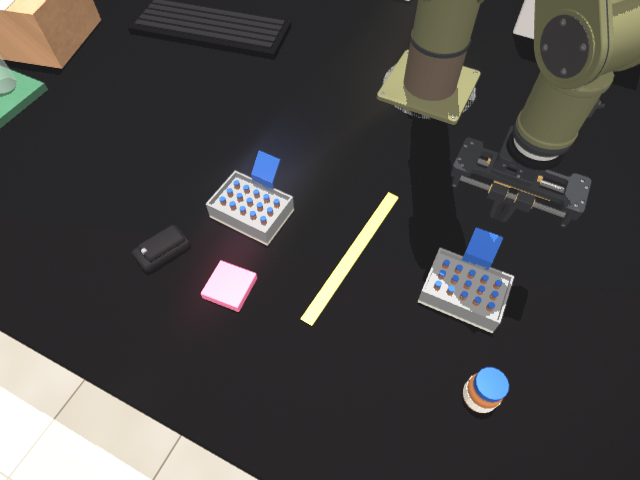

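Emit:
send_rows([
  {"grip":0,"dx":-1,"dy":0,"dz":35,"turn":0},
  {"grip":0,"dx":0,"dy":0,"dz":30,"turn":0},
  {"grip":0,"dx":0,"dy":0,"dz":7,"turn":0},
  {"grip":0,"dx":0,"dy":0,"dz":3,"turn":0},
  {"grip":0,"dx":4,"dy":0,"dz":2,"turn":0},
  {"grip":0,"dx":4,"dy":0,"dz":2,"turn":0},
  {"grip":0,"dx":4,"dy":0,"dz":2,"turn":0},
  {"grip":0,"dx":4,"dy":0,"dz":2,"turn":0},
  {"grip":0,"dx":4,"dy":0,"dz":3,"turn":0},
  {"grip":0,"dx":4,"dy":0,"dz":2,"turn":0},
])

```text
clock: 3.65
tool_pos: [0.4335, 0.2526, 0.0808]
eef_rot: [-0.004, 1.0, 0.0, 0.0]
contact_force: [0.6, 0.9, 2.7]
opening: 0.005
```

```bash
python3 -c "
from h import *
p=snapshot('scene'); save(p,'s2'); rel([.4321,.2525,.0813])"
```

```text
t 3.7 tcp [0.4326 0.2526 0.0804] axes x [-1.    -0.008  0.001] y [-0.008  1.     0.   ] z [-0.001  0.    -1.   ] F [0.9 0.4 2.6] op 0.0 tool mm to go [ 0.5 -0.1 -0.9]
```

View pics/s2.png

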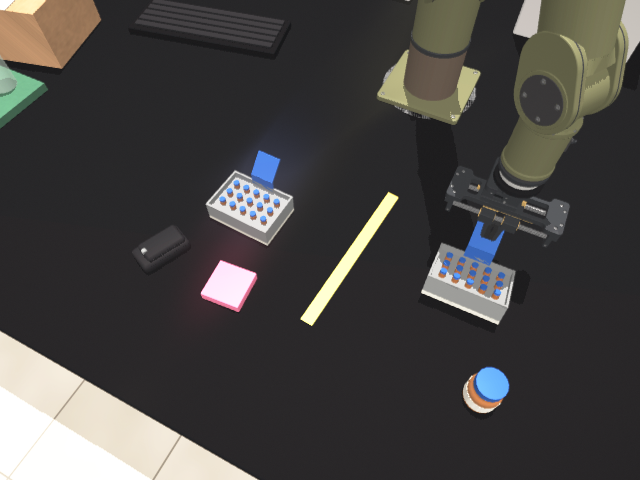

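Emit:
send_rows([
  {"grip":0,"dx":4,"dy":0,"dz":3,"turn":0},
  {"grip":0,"dx":3.5,"dy":0,"dz":3,"turn":0},
  {"grip":0,"dx":3.5,"dy":0,"dz":3,"turn":0},
  {"grip":0,"dx":3.5,"dy":0,"dz":3,"turn":0},
  {"grip":0,"dx":3,"dy":0,"dz":3.5,"turn":0},
  {"grip":0,"dx":3,"dy":0,"dz":3.5,"turn":0},
  {"grip":0,"dx":3,"dy":0,"dz":4,"turn":0},
  {"grip":0,"dx":3,"dy":0,"dz":4,"turn":0},
  {"grip":0,"dx":2.5,"dy":0,"dz":4,"turn":0},
  {"grip":0,"dx":2.5,"dy":0,"dz":4,"turn":0},
  {"grip":0,"dx":2,"dy":0,"dz":3.5,"turn":0},
  {"grip":0,"dx":2,"dy":0,"dz":3.5,"turn":0},
  {"grip":0,"dx":2,"dy":0,"dz":3.5,"turn":0},
  {"grip":0,"dx":2,"dy":0,"dz":3.5,"turn":0},
])

```text
clock: 5.1
tool_pos: [0.3943, 0.2517, 0.0314]
eef_rot: [-0.003, 1.0, -0.0, -0.0]
contact_force: [-2.1, -0.7, 3.2]
opening: 0.003
```

```bash
python3 -c "
from h import *
p=snapshot('scene'); save(p,'s3'); rel([.3928,.2525,.0333])"
```

```text
t 5.15 tcp [0.3941 0.2518 0.031 ] axes x [-1.    -0.007  0.   ] y [-0.007  1.    -0.   ] z [-0. -0. -1.] F [-2.  -0.9  2. ] op 0.01 tool mm to go [ 1.3  0.7 -2.3]
```

View pics/s3.png

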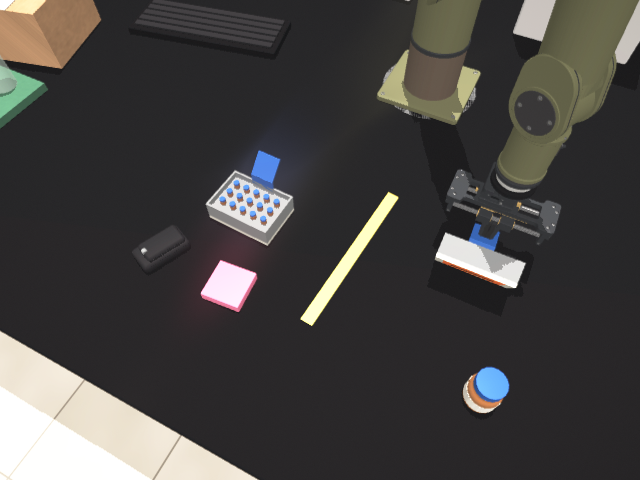

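Emit:
send_rows([
  {"grip":0,"dx":1.5,"dy":0,"dz":3.5,"turn":0},
  {"grip":0,"dx":1.5,"dy":0,"dz":3,"turn":0},
  {"grip":0,"dx":0.5,"dy":0,"dz":2,"turn":0},
  {"grip":0,"dx":0,"dy":0,"dz":0,"turn":0},
  {"grip":0,"dx":0,"dy":0,"dz":0,"turn":0},
])

```text
clock: 5.65
tool_pos: [0.3913, 0.252, 0.0232]
eef_rot: [-0.003, 1.0, 0.0, 0.0]
contact_force: [-0.8, -0.6, 1.1]
opening: 0.004
```

```bash
cat >> h.py <<'E'
def tilt(p,cx,cy,extra=''):
    # underside plane by RANSAC among points ahead of gripper
    c=cloud(p); m=(p['depth']>0)&(abs(c[...,1]-cy)<.085)&(c[...,0]>cx-.12)&(c[...,0]<cx+.06)&(c[...,2]>.006)&(c[...,2]<.14)
    P=c[m]; rng=np.random.default_rng(0); res=[]
    for _ in range(3):
        best=None
        for k in range(400):
            a=P[rng.choice(len(P),3,False)]; n=np.cross(a[1]-a[0],a[2]-a[0]); l=np.linalg.norm(n)
            if l<1e-6: continue
            n/=l; i=abs((P-a[0])@n)<.003
            if best is None or i.sum()>best.sum(): best=i
        Q=P[best]; u,s,v=np.linalg.svd(Q-Q.mean(0),full_matrices=False); n=v[2]
        print('plane n',n.round(3),'cnt',len(Q),'angle of n to vertical',round(float(np.arccos(abs(n[2]))),3),'min',Q.min(0).round(3),'max',Q.max(0).round(3))
        P=P[~best]
        if len(P)<100: break
E
python3 -c "
from h import *
p=snapshot('scene'); save(p,'s4'); rel([.389,.2525,.0223]); tilt(p,.5235,.2535)
for r in regions_of(p,'stamp')[:3]: print(r['score'],r['extent'],r['pixels'].sum())
y,x=200,400; cv2.imwrite('pics/s4z.png',cv2.resize(cv2.cvtColor(p['img'][200:320,400:560],cv2.COLOR_RGB2BGR),None,fx=4,fy=4,interpolation=2))"
```

```text
t 5.7 tcp [0.3914 0.252  0.0233] axes x [-1.    -0.007 -0.001] y [-0.007  1.     0.   ] z [ 0.001  0.    -1.   ] F [ 0.3 -0.6  1. ] op 0.01 tool mm to go [2.4 0.5 1. ]
plane n [0.35  0.003 0.937] cnt 2626 angle of n to vertical 0.358 min [0.404 0.169 0.09 ] max [0.514 0.338 0.133]
plane n [ 0.922  0.012 -0.388] cnt 778 angle of n to vertical 1.172 min [0.475 0.183 0.006] max [0.513 0.323 0.091]
plane n [0.993 0.009 0.121] cnt 624 angle of n to vertical 1.45 min [0.41  0.176 0.091] max [0.42  0.331 0.14 ]
```

View pics/s4z.png

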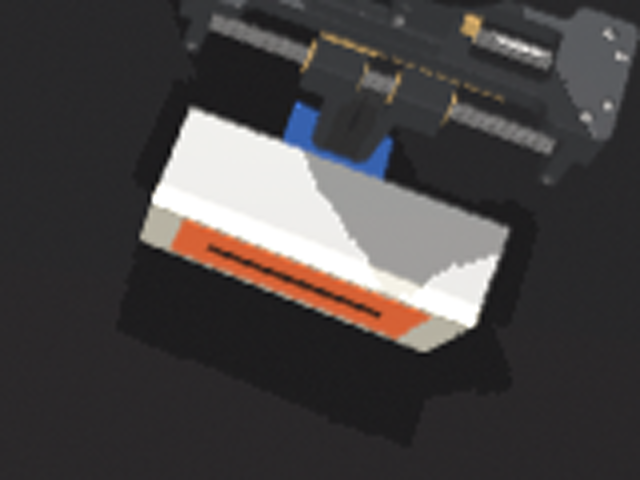

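The tray is tilted about 1.17–1.2 rad. The zoomed crop shows the orange stamp with its black bar on the left tray's underside. I'll let it down by running the arc backwards.

Emit:
send_rows([
  {"grip":0,"dx":-2,"dy":0,"dz":-4,"turn":0},
  {"grip":0,"dx":-2,"dy":0,"dz":-4.5,"turn":0},
  {"grip":0,"dx":-2,"dy":0,"dz":-3.5,"turn":0},
  {"grip":0,"dx":-2,"dy":0,"dz":-3.5,"turn":0},
  {"grip":0,"dx":-2,"dy":0,"dz":-3.5,"turn":0},
  {"grip":0,"dx":-2,"dy":0,"dz":-3.5,"turn":0},
  {"grip":0,"dx":-2.5,"dy":0,"dz":-4,"turn":0},
  {"grip":0,"dx":-2.5,"dy":0,"dz":-4,"turn":0},
  {"grip":0,"dx":-3,"dy":0,"dz":-4,"turn":0},
  {"grip":0,"dx":-3,"dy":0,"dz":-4,"turn":0},
  {"grip":0,"dx":-3,"dy":0,"dz":-3.5,"turn":0},
  {"grip":0,"dx":-3,"dy":0,"dz":-3.5,"turn":0},
  {"grip":0,"dx":-3.5,"dy":0,"dz":-3,"turn":0},
  {"grip":0,"dx":-3.5,"dy":0,"dz":-3,"turn":0},
  {"grip":0,"dx":-3.5,"dy":0,"dz":-3,"turn":0},
  {"grip":0,"dx":-4,"dy":0,"dz":-3,"turn":0},
])

```text
clock: 7.35
tool_pos: [0.4349, 0.2525, 0.081]
eef_rot: [-0.004, 1.0, 0.0, 0.0]
contact_force: [1.8, 0.2, 1.1]
opening: 0.004
```

```bash
python3 -c "
from h import *
p=snapshot('scene'); save(p,'s5'); rel([.4321,.2525,.0813])"
```

```text
t 7.4 tcp [0.4359 0.2525 0.0814] axes x [-1.    -0.006 -0.002] y [-0.006  1.     0.001] z [ 0.002  0.001 -1.   ] F [3.3 0.6 2. ] op 0.0 tool mm to go [3.8 0.  0. ]
```

View pics/s5.png

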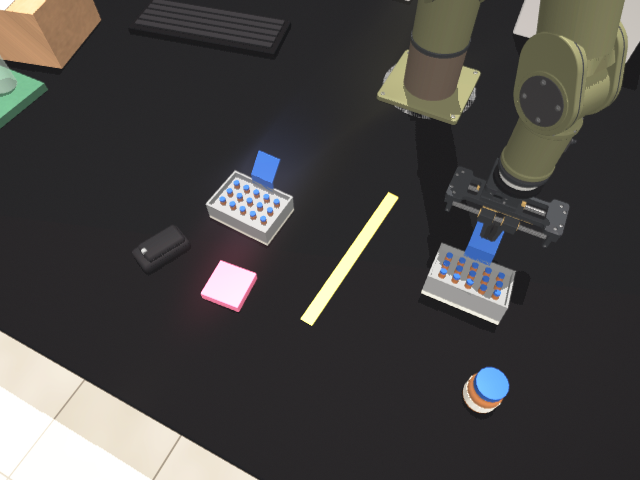

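Emit:
send_rows([
  {"grip":0,"dx":-4,"dy":0,"dz":-2.5,"turn":0},
  {"grip":0,"dx":-4,"dy":0,"dz":-2.5,"turn":0},
  {"grip":0,"dx":-4,"dy":0,"dz":-2.5,"turn":0},
  {"grip":0,"dx":-4,"dy":0,"dz":-2.5,"turn":0},
  {"grip":0,"dx":-4,"dy":0,"dz":-2.5,"turn":0},
  {"grip":0,"dx":-3,"dy":0,"dz":-4,"turn":0},
  {"grip":0,"dx":0,"dy":0,"dz":-35,"turn":0},
  {"grip":0,"dx":0,"dy":0,"dz":-35,"turn":0},
])

```text
clock: 8.2
tool_pos: [0.4555, 0.2516, 0.1672]
eef_rot: [-0.004, 1.0, -0.001, -0.002]
contact_force: [0.8, 0.3, 0.2]
opening: 0.008
```

Emit:
send_rows([
  {"grip":0,"dx":0,"dy":-25,"dz":0,"turn":0},
  {"grip":0,"dx":0,"dy":-36,"dz":0,"turn":0},
  {"grip":0,"dx":0,"dy":-36,"dz":0,"turn":0},
  {"grip":0,"dx":0,"dy":-36,"dz":0,"turn":0},
  {"grip":0,"dx":0,"dy":-36,"dz":0,"turn":0},
  {"grip":0,"dx":0,"dy":-36,"dz":0,"turn":0},
  {"grip":0,"dx":0,"dy":-36,"dz":0,"turn":0},
  {"grip":0,"dx":0,"dy":-36,"dz":0,"turn":0},
  {"grip":0,"dx":0,"dy":-36,"dz":0,"turn":0},
  {"grip":0,"dx":0,"dy":-36,"dz":0,"turn":0},
  {"grip":0,"dx":0,"dy":-36,"dz":0,"turn":0},
  {"grip":0,"dx":0,"dy":-36,"dz":0,"turn":0},
  {"grip":0,"dx":0,"dy":-18,"dz":0,"turn":0},
  {"grip":0,"dx":0,"dy":0,"dz":0,"turn":0.05},
])

```text
clock: 9.6
tool_pos: [0.4586, -0.1899, 0.1667]
eef_rot: [0.025, 1.0, -0.0, -0.002]
contact_force: [0.3, 0.2, -0.0]
opening: 0.005
```

```bash
python3 -c "
from h import *
p=snapshot('scene'); save(p,'s6'); rel([.4725,-.187,.10])"
```

```text
t 9.65 tcp [ 0.459  -0.1879  0.1668] axes x [-0.999  0.05   0.003] y [0.05  0.999 0.   ] z [-0.003  0.    -1.   ] F [ 0.5 -0.5  0.2] op 0.0 tool mm to go [-13.7   1.6  66.8]
```

View pics/s6.png

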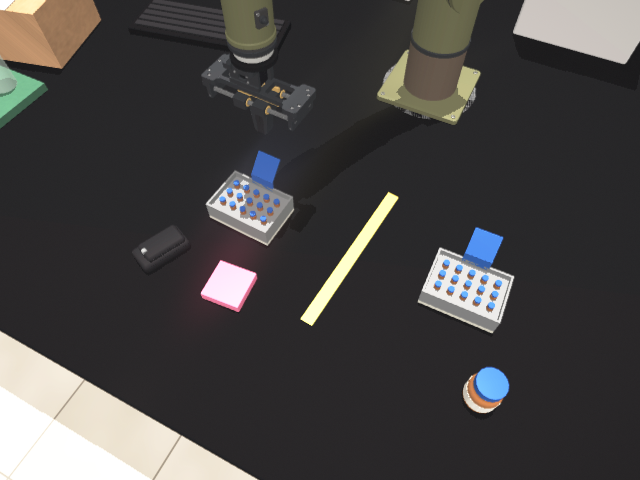

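The left tray is flat again where it was, at pixel (466,288). Now the right one.

Emit:
send_rows([
  {"grip":0,"dx":-14,"dy":1,"dz":0,"turn":0},
  {"grip":0,"dx":0,"dy":0,"dz":35,"turn":0},
  {"grip":0,"dx":0,"dy":0,"dz":30,"turn":0},
  {"grip":0,"dx":0,"dy":0,"dz":7,"turn":0},
  {"grip":0,"dx":4,"dy":0,"dz":2,"turn":0},
  {"grip":0,"dx":4,"dy":0,"dz":2,"turn":0},
  {"grip":0,"dx":4,"dy":0,"dz":2,"turn":0},
  {"grip":0,"dx":4,"dy":0,"dz":2,"turn":0},
  {"grip":0,"dx":4,"dy":0,"dz":3,"turn":0},
  {"grip":0,"dx":4,"dy":0,"dz":2,"turn":0},
])

```text
clock: 10.65
tool_pos: [0.4498, -0.1853, 0.0823]
eef_rot: [0.022, 1.0, -0.0, -0.0]
contact_force: [0.3, 1.0, 2.6]
opening: 0.006
```

```bash
python3 -c "
from h import *
p=snapshot('scene'); save(p,'s7'); rel([.4477,-.1859,.0813])"
```

```text
t 10.7 tcp [ 0.4488 -0.1853  0.0819] axes x [-0.999  0.043  0.002] y [ 0.043  0.999 -0.   ] z [-0.002 -0.    -1.   ] F [0.8 0.5 2.2] op 0.01 tool mm to go [ 1.1 -0.6  0.6]
```

View pics/s7.png

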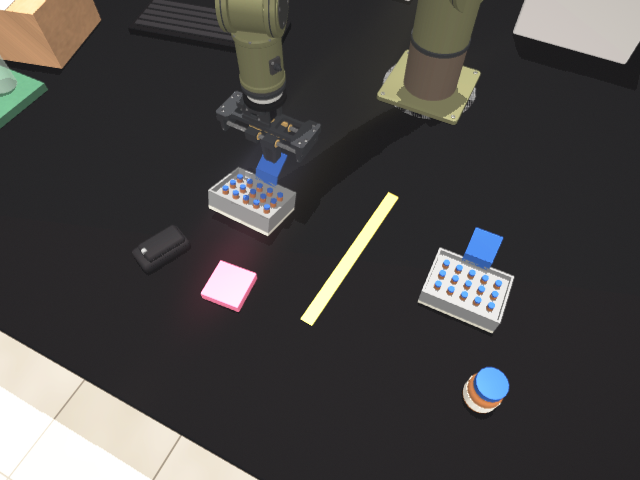

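The right tray is tipping the same way. Next comes the rest of the arc, then a hold.

Emit:
send_rows([
  {"grip":0,"dx":4,"dy":0,"dz":3,"turn":0},
  {"grip":0,"dx":4,"dy":0,"dz":3,"turn":0},
  {"grip":0,"dx":3.5,"dy":0,"dz":3,"turn":0},
  {"grip":0,"dx":3.5,"dy":0,"dz":3.5,"turn":0},
  {"grip":0,"dx":3,"dy":0,"dz":3.5,"turn":0},
  {"grip":0,"dx":3,"dy":0,"dz":3.5,"turn":0},
  {"grip":0,"dx":3,"dy":0,"dz":4,"turn":0},
  {"grip":0,"dx":3,"dy":0,"dz":4,"turn":0},
  {"grip":0,"dx":2.5,"dy":0,"dz":4,"turn":0},
  {"grip":0,"dx":2.5,"dy":0,"dz":4,"turn":0},
  {"grip":0,"dx":2,"dy":0,"dz":3.5,"turn":0},
  {"grip":0,"dx":2,"dy":0,"dz":3.5,"turn":0},
  {"grip":0,"dx":2,"dy":0,"dz":3.5,"turn":0},
  {"grip":0,"dx":2,"dy":0,"dz":3.5,"turn":0},
  {"grip":0,"dx":1.5,"dy":0,"dz":3.5,"turn":0},
  {"grip":0,"dx":1.5,"dy":0,"dz":3,"turn":0},
  {"grip":0,"dx":0.5,"dy":0,"dz":1.5,"turn":0},
  {"grip":0,"dx":0,"dy":0,"dz":0,"turn":0},
  {"grip":0,"dx":0,"dy":0,"dz":0,"turn":0},
  {"grip":0,"dx":0,"dy":0,"dz":0,"turn":0},
])

```text
clock: 12.7
tool_pos: [0.4086, -0.1833, 0.0261]
eef_rot: [0.021, 1.0, 0.001, -0.0]
contact_force: [-0.3, 0.7, 1.3]
opening: 0.006
```

```bash
python3 -c "
from h import *
p=snapshot('scene'); save(p,'s8'); rel([.4046,-.184,.0223]); tilt(p,.539,-.187)
cv2.imwrite('pics/s8z.png',cv2.resize(cv2.cvtColor(p['img'][110:230,190:350],cv2.COLOR_RGB2BGR),None,fx=4,fy=4,interpolation=2))"
```

```text
t 12.75 tcp [ 0.4086 -0.1833  0.0261] axes x [-0.999  0.043  0.001] y [0.043 0.999 0.001] z [-0.001  0.001 -1.   ] F [-1.2  0.6  0.5] op -0.0 tool mm to go [ 4.  -0.8  3.8]
plane n [ 0.384 -0.016  0.923] cnt 1877 angle of n to vertical 0.394 min [ 0.42  -0.272  0.087] max [ 0.534 -0.102  0.137]
plane n [ 0.066  0.998 -0.017] cnt 432 angle of n to vertical 1.553 min [ 0.42  -0.122  0.006] max [ 0.532 -0.108  0.137]
plane n [ 0.997 -0.04   0.07 ] cnt 404 angle of n to vertical 1.501 min [ 0.428 -0.263  0.03 ] max [ 0.439 -0.116  0.14 ]
```

View pics/s8z.png

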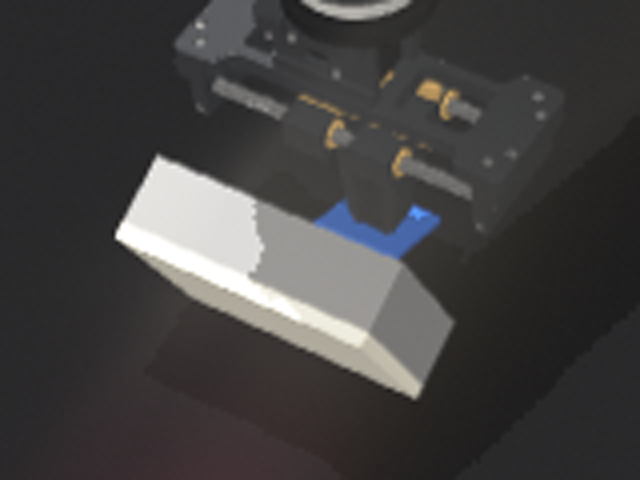

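The right underside is plain white at about 1.15 rad, held for more than 0.3 s, so the left tray is the stamped one. Letting the right tray down.

Emit:
send_rows([
  {"grip":0,"dx":-2,"dy":0,"dz":-3,"turn":0},
  {"grip":0,"dx":-2,"dy":0,"dz":-3.5,"turn":0},
  {"grip":0,"dx":-2,"dy":0,"dz":-3.5,"turn":0},
  {"grip":0,"dx":-2,"dy":0,"dz":-3.5,"turn":0},
  {"grip":0,"dx":-2,"dy":0,"dz":-3.5,"turn":0},
  {"grip":0,"dx":-2,"dy":0,"dz":-3.5,"turn":0},
  {"grip":0,"dx":-2.5,"dy":0,"dz":-4,"turn":0},
  {"grip":0,"dx":-2.5,"dy":0,"dz":-4,"turn":0},
  {"grip":0,"dx":-3,"dy":0,"dz":-4,"turn":0},
  {"grip":0,"dx":-3,"dy":0,"dz":-4,"turn":0},
  {"grip":0,"dx":-3,"dy":0,"dz":-3.5,"turn":0},
  {"grip":0,"dx":-3,"dy":0,"dz":-3.5,"turn":0},
  {"grip":0,"dx":-3.5,"dy":0,"dz":-3,"turn":0},
  {"grip":0,"dx":-3.5,"dy":0,"dz":-3,"turn":0},
  {"grip":0,"dx":-3.5,"dy":0,"dz":-3,"turn":0},
  {"grip":0,"dx":-4,"dy":0,"dz":-3,"turn":0},
])

```text
clock: 14.35
tool_pos: [0.452, -0.1856, 0.0818]
eef_rot: [0.021, 1.0, 0.0, -0.001]
contact_force: [1.3, -0.6, 0.2]
opening: 0.004
```

Emit:
send_rows([
  {"grip":0,"dx":-4,"dy":0,"dz":-2.5,"turn":0},
  {"grip":0,"dx":-4,"dy":0,"dz":-2.5,"turn":0},
  {"grip":0,"dx":-4,"dy":0,"dz":-2.5,"turn":0},
  {"grip":0,"dx":-4,"dy":0,"dz":-2.5,"turn":0},
  {"grip":0,"dx":-4,"dy":0,"dz":-2.5,"turn":0},
  {"grip":0,"dx":-3,"dy":0,"dz":-4,"turn":0},
  {"grip":0,"dx":0,"dy":0,"dz":-35,"turn":0},
  {"grip":0,"dx":0,"dy":0,"dz":-35,"turn":0},
  {"grip":0,"dx":0,"dy":0,"dz":0,"turn":0},
])

```text
clock: 15.25
tool_pos: [0.4762, -0.1867, 0.1714]
eef_rot: [0.022, 1.0, -0.0, 0.002]
contact_force: [0.8, -0.4, -0.2]
opening: 0.01
```

```bash
cat >> h.py <<'E'
def trays(names=('scene','top')):
    for n in names:
        p=snapshot(n); c=cloud(p); 
        for nm in 'LR':
            cy=.25 if nm=='L' else -.19
            m=(p['depth']>0)&(c[...,0]>.42)&(c[...,0]<.64)&(abs(c[...,1]-cy)<.12)&(c[...,2]>.025)&(c[...,2]<.055)
            print(n,nm,cv2.minAreaRect(c[m][:,:2].astype(np.float32)))
    return p
E
python3 -c "
from h import *
p=trays(); save(p,'t9'); p=snapshot('scene'); save(p,'s9'); rel([.5235,.36,.17])"
```

```text
scene L ((0.5236139297485352, 0.2535882294178009), (0.10375835001468658, 0.14023955166339874), 1.1061184406280518)
scene R ((0.5386464595794678, -0.1904175728559494), (0.1444835513830185, 0.10302344709634781), 87.6058120727539)
top L ((0.5235152244567871, 0.25308361649513245), (0.10131648182868958, 0.1416800618171692), 0.6074748039245605)
top R ((0.538972795009613, -0.18320900201797485), (0.12626604735851288, 0.1005895808339119), 87.9087142944336)
t 15.4 tcp [ 0.4736 -0.1868  0.1675] axes x [-0.999  0.043  0.004] y [0.043 0.999 0.   ] z [-0.004  0.    -1.   ] F [-0.1 -0.5  0.1] op 0.01 tool mm to go [-26.3 548.5  -2.6]
```

View pics/s9.png

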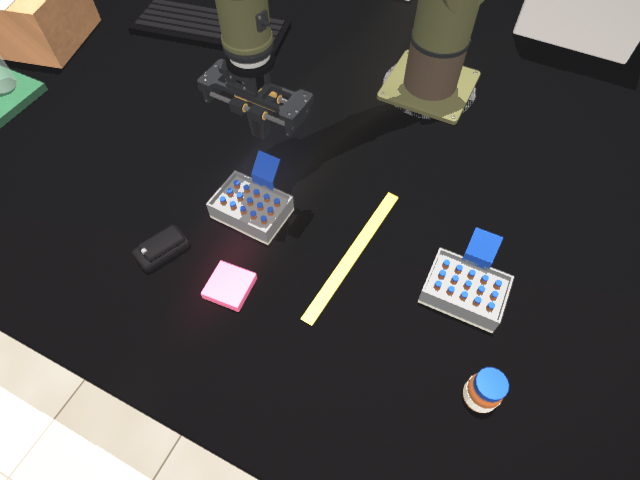

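Emit:
send_rows([
  {"grip":0.6,"dx":0,"dy":25,"dz":0,"turn":0},
  {"grip":0.6,"dx":-2,"dy":36,"dz":0,"turn":0},
  {"grip":0.6,"dx":-2,"dy":36,"dz":0,"turn":0},
  {"grip":0.6,"dx":-2,"dy":36,"dz":0,"turn":0},
  {"grip":0.6,"dx":-2,"dy":36,"dz":0,"turn":0},
  {"grip":0.6,"dx":-2,"dy":36,"dz":0,"turn":0},
  {"grip":0.6,"dx":-2,"dy":36,"dz":0,"turn":0},
  {"grip":0.6,"dx":-2,"dy":36,"dz":0,"turn":0},
  {"grip":0.6,"dx":-2,"dy":36,"dz":0,"turn":0},
  {"grip":0.6,"dx":-2,"dy":36,"dz":0,"turn":0},
  {"grip":0.6,"dx":-2,"dy":36,"dz":0,"turn":0},
  {"grip":0.6,"dx":-2,"dy":36,"dz":0,"turn":0},
  {"grip":0.6,"dx":-2,"dy":36,"dz":0,"turn":0},
  {"grip":0.6,"dx":-2,"dy":36,"dz":0,"turn":0},
  {"grip":0.6,"dx":0,"dy":36,"dz":0,"turn":0},
  {"grip":0.6,"dx":0,"dy":20,"dz":0,"turn":0},
  {"grip":0.6,"dx":0,"dy":0,"dz":0,"turn":0},
])

```text
clock: 17.1
tool_pos: [0.5219, 0.3642, 0.1665]
eef_rot: [0.019, 1.0, 0.001, -0.002]
contact_force: [-0.6, -0.3, -0.7]
opening: 0.598
```

```bash
python3 -c "
from h import *
rel([.5235,.37,.17]); print(get_state()['q'].round(2))"
```

```text
t 17.1 tcp [0.5219 0.3642 0.1665] axes x [-0.999  0.038  0.005] y [0.038 0.999 0.001] z [-0.005  0.001 -1.   ] F [-0.6 -0.3 -0.7] op 0.6 tool mm to go [-1.4  5.8 -3.5]
[-0.37  0.85 -0.59  1.58  0.56  0.89  0.37]
```

Emit:
send_rows([
  {"grip":0.6,"dx":0,"dy":5,"dz":0,"turn":0},
  {"grip":0.6,"dx":0,"dy":0,"dz":0,"turn":0.14},
  {"grip":0.6,"dx":0,"dy":0,"dz":0,"turn":0.14},
  {"grip":0.6,"dx":0,"dy":0,"dz":0,"turn":0.14},
  {"grip":0.6,"dx":0,"dy":0,"dz":0,"turn":0.14},
  {"grip":0.6,"dx":0,"dy":0,"dz":0,"turn":0.14},
  {"grip":0.6,"dx":0,"dy":0,"dz":0,"turn":0.14},
  {"grip":0.6,"dx":0,"dy":0,"dz":0,"turn":0.14},
  {"grip":0.6,"dx":0,"dy":0,"dz":0,"turn":0.14},
  {"grip":0.6,"dx":0,"dy":0,"dz":0,"turn":0.14},
  {"grip":0.6,"dx":0,"dy":0,"dz":0,"turn":0.14},
  {"grip":0.6,"dx":0,"dy":0,"dz":0,"turn":0.115},
  {"grip":0.6,"dx":0,"dy":0,"dz":0,"turn":0},
])

```text
clock: 18.4
tool_pos: [0.5247, 0.3635, 0.1677]
eef_rot: [0.703, 0.711, -0.002, 0.0]
contact_force: [-0.1, 0.3, 0.4]
opening: 0.603
```

```bash
python3 -c "
from h import *
rel([.5235,.37,.018]); p=snapshot('top'); save(p,'t10'); print(get_state()['q'].round(2))"
```

```text
t 18.4 tcp [0.5247 0.3635 0.1677] axes x [-0.011  1.    -0.002] y [ 1.     0.011 -0.002] z [-0.002 -0.002 -1.   ] F [-0.1  0.3  0.4] op 0.6 tool mm to go [  6.9  -0.8 149.7]
[-0.59  0.79 -0.17  1.59  0.17  0.78 -0.82]
```

View pics/t10.png

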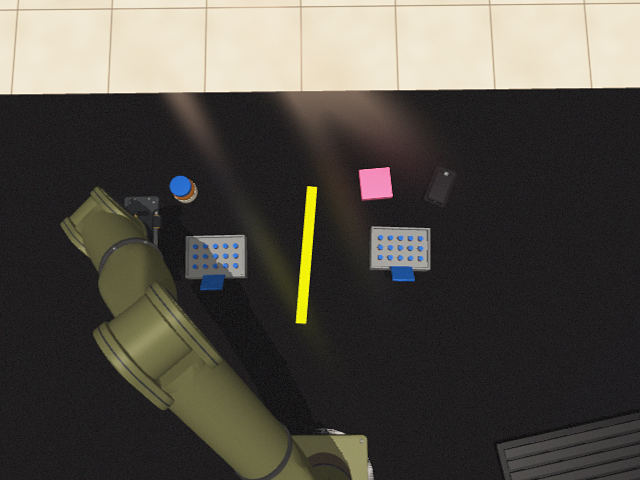

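Emit:
send_rows([
  {"grip":0.6,"dx":6,"dy":0,"dz":30,"turn":0},
  {"grip":0.6,"dx":0,"dy":0,"dz":40,"turn":0},
  {"grip":0.6,"dx":0,"dy":0,"dz":40,"turn":0},
  {"grip":0.6,"dx":0,"dy":0,"dz":30,"turn":0},
  {"grip":0.6,"dx":0,"dy":0,"dz":8,"turn":0},
  {"grip":0.6,"dx":-10,"dy":0,"dz":0,"turn":0},
  {"grip":0.6,"dx":-15,"dy":0,"dz":0,"turn":0},
  {"grip":0.6,"dx":-8,"dy":0,"dz":0,"turn":0},
  {"grip":0.6,"dx":-8,"dy":0,"dz":0,"turn":0},
  {"grip":0.6,"dx":-8,"dy":0,"dz":0,"turn":0},
  {"grip":0.6,"dx":-8,"dy":0,"dz":0,"turn":0},
])

```text
clock: 19.55
tool_pos: [0.5257, 0.3169, 0.0216]
eef_rot: [0.702, 0.712, 0.002, -0.001]
contact_force: [0.1, 4.4, 3.5]
opening: 0.598
```

```bash
python3 -c "
from h import *
rel([.5235,.116,.018]); p=snapshot('scene'); save(p,'s11')"
```

```text
t 19.55 tcp [0.5257 0.3169 0.0216] axes x [-0.014  1.     0.005] y [1.    0.014 0.001] z [ 0.001  0.005 -1.   ] F [0.1 4.4 3.5] op 0.6 tool mm to go [-200.8   -5.     2.6]
```

View pics/s11.png

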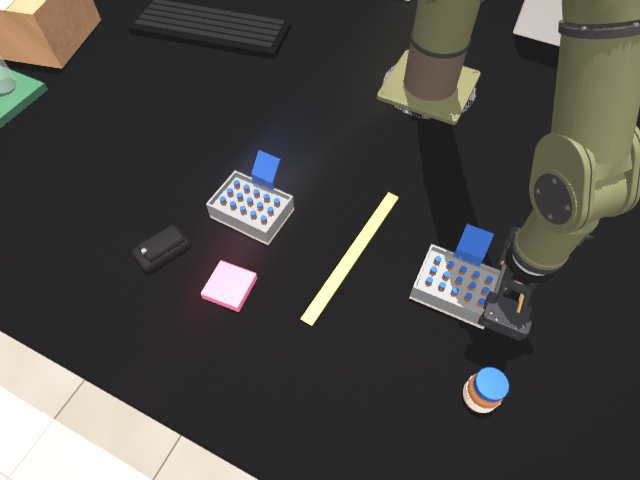

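Emit:
send_rows([
  {"grip":0.6,"dx":-10,"dy":0,"dz":0,"turn":0},
  {"grip":0.6,"dx":-12,"dy":0,"dz":0,"turn":0},
  {"grip":0.6,"dx":-12,"dy":0,"dz":0,"turn":0},
  {"grip":0.6,"dx":-12,"dy":0,"dz":0,"turn":0},
  {"grip":0.6,"dx":-12,"dy":0,"dz":0,"turn":0},
  {"grip":0.6,"dx":-12,"dy":0,"dz":0,"turn":0},
  {"grip":0.6,"dx":-12,"dy":0,"dz":0,"turn":0},
  {"grip":0.6,"dx":-12,"dy":0,"dz":0,"turn":0},
  {"grip":0.6,"dx":-12,"dy":0,"dz":0,"turn":0},
  {"grip":0.6,"dx":-12,"dy":0,"dz":0,"turn":0},
  {"grip":0.6,"dx":-12,"dy":0,"dz":0,"turn":0},
  {"grip":0.6,"dx":-12,"dy":0,"dz":0,"turn":0},
  {"grip":0.6,"dx":-10,"dy":0,"dz":0,"turn":0},
  {"grip":0.6,"dx":-7,"dy":0,"dz":0,"turn":0},
  {"grip":0.6,"dx":-4,"dy":0,"dz":0,"turn":0},
  {"grip":0.6,"dx":0,"dy":0,"dz":0,"turn":0},
])

```text
clock: 21.2
tool_pos: [0.5266, 0.1502, 0.0199]
eef_rot: [0.703, 0.711, -0.002, -0.001]
contact_force: [0.5, -0.3, -0.1]
opening: 0.607
```

```bash
cat >> h.py <<'E'
def mid(p):
    c=cloud(p); g=p['img'].astype(int)
    m=(p['depth']>0)&(c[...,0]>.42)&(c[...,0]<.60)&(abs(c[...,1]-.05)<.11)&(c[...,2]>.025)&(c[...,2]<.055)&(g.min(-1)>70)
    m=cv2.morphologyEx(m.astype(np.uint8),cv2.MORPH_OPEN,np.ones((3,3)))>0
    P=c[m]; print('mid rect',cv2.minAreaRect(P[:,:2].astype(np.float32)), P.min(0).round(3),P.max(0).round(3))
E
python3 -c "
from h import *
rel([.5235,.116,.018]); p=snapshot('scene'); save(p,'s12'); mid(p)"
```

```text
t 21.2 tcp [0.5266 0.1502 0.0199] axes x [-0.012  1.    -0.001] y [ 1.     0.012 -0.003] z [-0.003 -0.001 -1.   ] F [ 0.5 -0.3 -0.1] op 0.61 tool mm to go [-34.2  -3.5   1.9]
mid rect ((0.5241748690605164, 0.07067366689443588), (0.1036551371216774, 0.14006930589675903), 0.806880533695221) [0.473 0.001 0.025] [0.577 0.141 0.05 ]
```

View pics/s12.png

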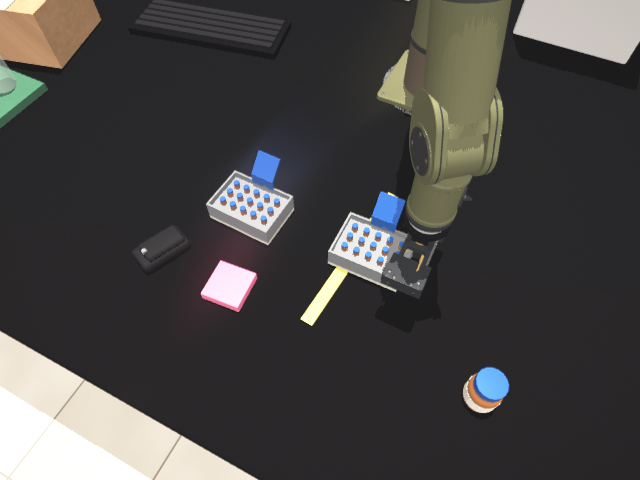

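The tray centre is at y = 0.071 and the target is 0.037, so it needs 34 mm more. Then I'll back off and rise.

Emit:
send_rows([
  {"grip":0.6,"dx":-8,"dy":0,"dz":0,"turn":0},
  {"grip":0.6,"dx":-10,"dy":0,"dz":0,"turn":0},
  {"grip":0.6,"dx":-8,"dy":0,"dz":0,"turn":0},
  {"grip":0.6,"dx":-5,"dy":0,"dz":0,"turn":0},
  {"grip":0.6,"dx":-3,"dy":0,"dz":0,"turn":0},
  {"grip":0.6,"dx":0,"dy":0,"dz":0,"turn":0},
  {"grip":0.6,"dx":10,"dy":0,"dz":0,"turn":0},
  {"grip":0.6,"dx":30,"dy":0,"dz":0,"turn":0},
  {"grip":0.6,"dx":40,"dy":0,"dz":0,"turn":0},
  {"grip":0.6,"dx":40,"dy":0,"dz":-20,"turn":0},
  {"grip":0.6,"dx":40,"dy":0,"dz":-40,"turn":0},
  {"grip":0.6,"dx":30,"dy":0,"dz":-40,"turn":0},
  {"grip":0.6,"dx":0,"dy":0,"dz":0,"turn":0},
  {"grip":0.6,"dx":0,"dy":0,"dz":0,"turn":0},
])

```text
clock: 22.65
tool_pos: [0.5249, 0.3047, 0.1163]
eef_rot: [0.702, 0.713, 0.0, -0.001]
contact_force: [0.4, -1.2, -0.6]
opening: 0.601
```

```bash
python3 -c "
from h import *
rel([.5235,.116,.018]); p=snapshot('scene'); save(p,'s13'); mid(p); q=snapshot('top'); mid(q); save(q,'t13'); trays()
for t in ['jar_mid','mouse','note_pad']:
    r=regions_of(q,t)[0]; c=cloud(q); print(t,np.median(c[r['pixels']&(q['depth']>0)],0).round(3))"
```

```text
t 22.65 tcp [0.5249 0.3047 0.1163] axes x [-0.015  1.     0.001] y [ 1.     0.015 -0.   ] z [-0.     0.001 -1.   ] F [ 0.4 -1.2 -0.6] op 0.6 tool mm to go [-188.8   -4.3   98.1]
mid rect ((0.5255162119865417, 0.03682151809334755), (0.1028919443488121, 0.14058472216129303), 0.6718946099281311) [ 0.473 -0.034  0.025] [0.577 0.108 0.051]
mid rect ((0.5250367522239685, 0.03603743016719818), (0.10078944265842438, 0.13978055119514465), 0.5244812965393066) [ 0.474 -0.034  0.025] [0.576 0.106 0.054]
scene L ((0.0, 0.0), (0.0, 0.0), 0.0)
scene R ((0.5388748049736023, -0.1894659399986267), (0.14227698743343353, 0.10288982838392258), 87.6395492553711)
top L ((0.0, 0.0), (0.0, 0.0), 0.0)
top R ((0.5386110544204712, -0.19073493778705597), (0.14150916039943695, 0.10119927674531937), 87.5198974609375)
jar_mid [0.684 0.327 0.072]
mouse [ 0.693 -0.295  0.029]
note_pad [ 0.703 -0.136  0.019]
```

View pics/t13.png

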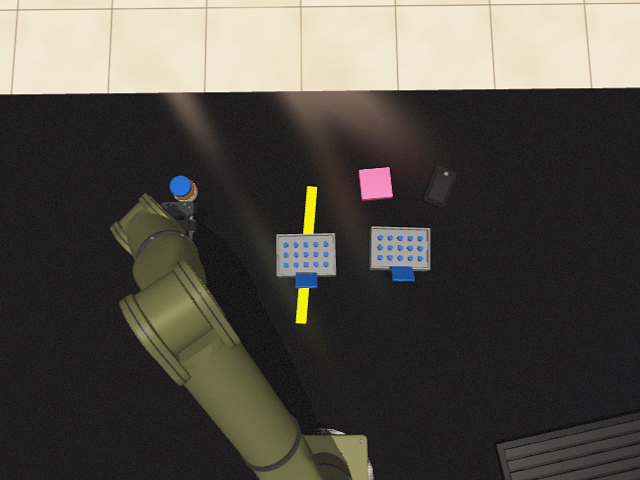

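View pics/s13.png

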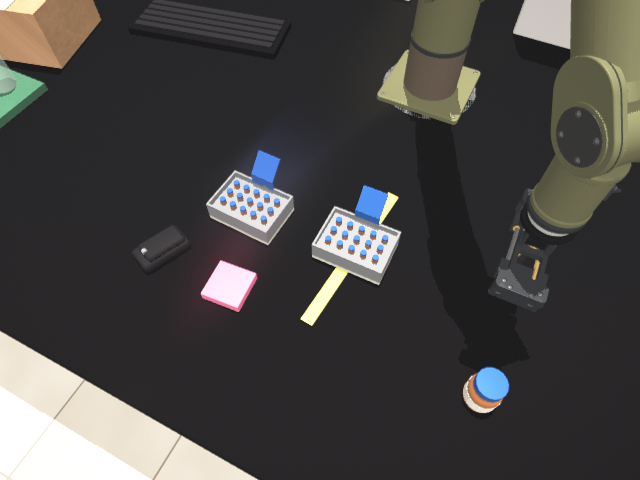

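The stamped tray sits flat across the line, at (306,255) in the top view. The other tray and the jar, mouse and pad are unmoved, and the gripper is clear of everything. Handing in.

```bash
python3 -c "
from h import *
print(finish_job())"
```

```text
the job is handed in; nothing more can be done
None
```

I found the orange stamp under the left tray and pushed that tray over the yellow line. The job is handed in at about 23 s on the clock, and no verdict was reported.

- **Tipping:** I pressed each tray back by its tongue, left first and then right, and let each down again. The depth images put both at about 1.15–1.2 rad of tilt, with each held past 1 rad for longer than 0.3 s. The left underside showed the orange stamp with its black bar; the right one was plain white.
- **Pushing:** I pushed the left tray along the bench from its outer side with two fingers, then backed off and rose clear.
- **Stamped tray:** It stands flat at about (0.525, 0.036). That is within about 1 mm of the line's middle sideways and about 6 mm along it, and the scene and top cameras agree to within 1 mm.
- **Other tray:** It is back within about 1 mm of where it started.
- **Jar, mouse and note pad:** Each is within about 2 mm of its first reading, which is measurement noise.

One top-view reading of the right tray disagreed by 7 mm while the arm partly hid it, but a later unobstructed reading showed it unmoved. No other check failed.

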